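# Load two vial carriers into a one-way light lane

### The arm

A 7-joint arm with a two-finger parallel gripper is mounted at the origin on the work surface. World frame = base frame: x ahead of the robot, y to its left, z up, the work surface at z = 0. Lengths are in m, angles in rad, forces in N, time in s.
With the tool pointing down it reaches from about 0.4 to 0.85 m from the base axis. Payload 10.4 kg.
Tool frame: the origin (TCP) lies midway between the tips of the shut fingers; the grasp point (between the pads) lies 19 mm behind it; z points along the fingers, x is the direction in which the jaws open and shut, and the axes are right-handed (so a half turn about z gives the same grasp; the last joint's range is limited). The gripper opens to 85 mm and grips with 20 to 120 N. Pads are 22 mm wide; open, the fingers measure 114 mm over their backs; the gripper's body (76 mm by 85 mm) begins 54 mm behind the grasp point. The pads swing forward as they close: fully open they stand 13 mm farther back than shut.
Start: joints at [1.186, 0.332, -0.065, 1.46, 0.022, 1.35, -0.088], TCP at [0.221, -0.585, 0.231] pointing down, gripper open.
Joint ranges: [-2.6, 2.6], [-0.5, 2.12], [-1.47, 1.34], [0.16, 2.42], [-1.27, 4.41], [0.06, 2.06], [-2.6, 2.6]. Speed limits (rad/s): [2.22, 2.22, 2.79, 2.79, 3.14, 3.14, 3.14].

### API

Orientations are given as a unit quaternion [x, y, z, w].
In Python, from workcell import monitor, eyes, ticket, models gives the robot as it stands.
- The arm moves only by the tool servo_tool, never from a script. Its argument "motion" is a list of rows, each a list of 7 numbers: the opening, from 0 (shut) to 1 (fully open), then the shift along the tool's x, y, z in m, then the turn, a rotation vector about the tool's x, y, z in degrees. In form: [[fingers, tx, ty, tz, rx, ry, rz], ...]. A call has 1 to 20 rows; each row is the pose to reach, as a shift and turn from the pose commanded when the call began, along the tool's axes at that moment; what a row does not reach only later rows make up. A row lasts 1/8 s, in which the tool goes at most 62.5 mm and 10.7 degrees, less where a joint would pass 70% of its speed; a pose out of reach is approached as far as the arm can. A call with a gripper value outside its range is refused whole. The fingers move at their own pace and stop on an object; "grip_force" is the grip in N (left out, the last holds). Time passes only in rows, so rows that repeat a pose let the fingers close. It gives the time, the measured TCP pose, the force and the opening at its end, in the units of the state.
- monitor.get_obs(): the state, without advancing time (a new reading comes with each control period).
- eyes.camera(name): name is "scene" or "top" or "wrist"; returns (picture, depth): 400x640x3 uint8, blue, green, red; 400x640 float32, m along the optical axis (not along the pixel's ray), 0 where there is no reading.
- eyes.camera_info(name): a dict with "intrinsics" (3x3 intrinsics, pixels), "extrinsics" (4x4, takes a point from world to camera coordinates); the wrist camera has in their place "tool_from_camera" (4x4, takes a point from camera to tool coordinates, whose origin is the TCP and whose axes are the tool frame's). Camera axes: x right, y down, z forward; pixel columns grow to the right and rows downward; lengths in m; the calibration is good to about 2 mm. The wrist camera is an equidistant fisheye: a pixel r from the principal point sees the ray r / f radians off the axis. A picture is of the moment at which its call begins: read the wrist's pose just before it. camera_info takes no time and is no camera call.
- ticket.hand_in(): hands the job in, once; it reports no verdict.
Trained networks look in the newest picture that a camera, given by its name, has taken for a name from the list of things; names that differ only in an ending like _2 or _b are one class to them, and where a whole thing is asked for, a point or a joint stands for the part that bears it (a point fixed in the world has none). Each returns a list of dicts, best first, with "confidence" (0 to 1); they miss things now and then, are a little off and sometimes report something else, mostly with a low value. They report only what shows in the picture. A call takes as long as a camera call. They do not tell look-alikes from the thing itself.
- models.boxes_of(camera, thing): "point" ([x, y, z] in m, in the coordinates of the camera as it stood for that picture, good to about 4 mm: the middle of the surface that is visible of it).
The state is a dict: "clock": time; "joint_pos": joint angles; "joint_velocities": joint speeds; "tau": joint torques, N m; "position": TCP position; "ee_rot": TCP orientation; "ft_force": force on the tool from outside, world axes, zero at the start; "torque": the same for the moment, N m; "grip_width": opening from 0.0 (shut) to 1.0 (fully open).
Only numpy, scipy, OpenCV 4.12 (cv2) and the standard library are available. Lean on these libraries where they do the work, as an engineer would, in place of code of your own. Each camera call takes 0.05 s, during which the arm holds its last target. There are 200 camera calls.

### The job

Load the blue vial carrier and then the white one, one behind the other, into the lighted lane. Each may be lifted by its fin into the lane's open mouth, but let go there and push it in by its end face, not held by the fin, until it is wholly past the sprung orange pawl and the pawl has snapped shut behind it; the white one shoves the blue one further in. Keep the carriers upright, leave the yellow carrier and everything else where it is, and finish with both carriers in the lane behind the shut pawl.

Things in the scene. Friction and masses are not known exactly. Their poses are not given: they have to be found in the camera images.
- lane: fixed one-way aluminium channel; carriers slide on the table. x = way in, y = left of that; origin at table height on the centre line at the tip of the shut pawl. 66 mm wide inside, walls 8 mm thick, 26 mm high, from x = -110 mm to the end stop face at +192 mm. Past the pawl = carrier's trailing end beyond x = +2 mm (it may then rest back on the pawl at -2 mm); two carriers end to end take 180 mm
- lane_mouth (a point): entry of the straight channel: lane x = -110 mm, y = 0, on the table. Before it (x = -110 to -147 mm) the walls flare out to about 100 mm inside width
- light_bar (a point): centre of the first of two light bars across the lane, at lane x = +85 and +155 mm, each 20 mm wide along x, 136 mm long across, 92 to 126 mm above the table (a thin tube below), on posts at y = +-62 mm: carriers pass below, a gripper does not
- pawl (a joint): orange sprung flap 50 x 6 mm, 6 to 28 mm above the table, hinged (upright axis) at lane x = -48, y = +38 mm, slanting inward along the way in; rad, 0 = shut (tip 13 mm inside the channel), 0.37 = along the wall. A carrier meets it when its leading end is near x = -35 mm, needs some 4 to 10 N to pass; it then snaps shut behind and blocks the return
- pawl_tip (a point): tip of the shut pawl: lane x = 0, y = +20 mm, 15 mm above the table
- blue_carrier: blue vial carrier, loose block 90 mm long (its x) x 60 wide (its y) x 36 high, about 0.35 kg, both ends alike; two black-capped vials at each end reach 54 mm above the table (x +-34, y +-17 mm, radius 10 mm); origin at the centre of its underside. Goes in first.
- blue_handle: grip fin of the blue carrier, fixed upright on its middle: 44 mm along the carrier's x, 14 mm thick along y, 38 mm high; its origin is the centre of the fin's foot, 36 mm above the carrier's underside; top 74 mm above the table. Pinch it across y from above, fingertips at least 38 mm above the table
- white_carrier: white vial carrier, loose block 90 mm long (its x) x 60 wide (its y) x 36 high, about 0.35 kg, both ends alike; two black-capped vials at each end reach 54 mm above the table (x +-34, y +-17 mm, radius 10 mm); origin at the centre of its underside. Goes in second.
- white_handle: grip fin of the white carrier, fixed upright on its middle: 44 mm along the carrier's x, 14 mm thick along y, 38 mm high; its origin is the centre of the fin's foot, 36 mm above the carrier's underside; top 74 mm above the table. Pinch it across y from above, fingertips at least 38 mm above the table
- yellow_carrier: yellow vial carrier, loose block 90 mm long (its x) x 60 wide (its y) x 36 high, about 0.35 kg, both ends alike; two black-capped vials at each end reach 54 mm above the table (x +-34, y +-17 mm, radius 10 mm); origin at the centre of its underside. Not to be loaded, leave it. It has the same fin.
- wash_bottle: white wash bottle with red cap, 56 mm across, 170 mm tall; origin at the centre of its underside; leave it alone
- small_jar: small amber jar, 40 mm across, 55 mm tall, standing among the carriers; origin at the centre of its underside; leave it alone
- tall_jar: green glass jar, 60 mm across, 90 mm tall; origin at the centre of its underside; leave it alone
- dish_stack: stack of three round dishes, 90 mm across, 45 mm tall; origin at the centre of its underside; leave it alone
- tip_box: blue box with grey lid, 112 x 77 x 58 mm tall; origin at the centre of its underside; leave it alone
- screwdriver: hand screwdriver lying on the table; origin at the middle of the handle-to-tip line, roughly; leave it alone
Mind the look-alikes: they are no part of the job. What is shaped like the blue_carrier but pink is not meant. Leave any pink look-alike of the white_carrier alone.

How it is judged:
On the way, in this order (a step that is already met when the one before it is completed fails the run):
1. the blue carrier alone is past the pawl, which has snapped shut behind it (x of blue_carrier in the frame of lane between 0.041 and 0.152 m and y of blue_carrier in the frame of lane between -0.01 and 0.01 m and z of blue_carrier in the frame of lane below 0.008 m and angle between the x axis of blue_carrier and the x axis of lane, either way round below 0.12 rad and angle between blue_carrier's own z axis and vertical below 0.08 rad and value of joint pawl below 0.08 rad and x of white_carrier in the frame of lane below -0.04 m), for 0.2 s.
2. the white carrier is past the pawl too, shut again, with the blue one ahead of it (x of blue_carrier in the frame of lane between 0.128 and 0.152 m and y of blue_carrier in the frame of lane between -0.01 and 0.01 m and z of each of blue_carrier, white_carrier in the frame of lane below 0.008 m and angle between the x axis of each of blue_carrier, white_carrier and the x axis of lane, either way round below 0.12 rad and angle between each of blue_carrier, white_carrier's own z axis and vertical below 0.08 rad and x of white_carrier in the frame of lane between 0.041 and 0.062 m and y of white_carrier in the frame of lane between -0.01 and 0.01 m and value of joint pawl below 0.08 rad), for 0.2 s.
At the end, for the whole second after the job is handed in: Blue carrier's middle 128 to 152 mm and white carrier's middle 41 to 62 mm beyond the pawl tip, both within 10 mm of the lane's centre line, upright, flat on the table (8 mm), in line within 0.12 rad, at rest (below 10 mm/s); pawl shut (below 0.08 rad) (all of step 2 and linear speed of each of blue_carrier, white_carrier below 0.01 m/s); the robot touches nothing.
It fails at once if the blue carrier is gripped or pushed by its fin while it goes past the pawl (its middle beyond 60 mm before the pawl tip, in the channel) (contact force between blue_handle and the fingers above 1 N and x of blue_carrier in the frame of lane above -0.06 m and y of blue_carrier in the frame of lane between -0.05 and 0.05 m and z of blue_carrier in the frame of lane below 0.03 m).
It fails at once if the white carrier is gripped or pushed by its fin while it goes past the pawl (its middle beyond 60 mm before the pawl tip, in the channel) (contact force between white_handle and the fingers above 1 N and x of white_carrier in the frame of lane above -0.06 m and y of white_carrier in the frame of lane between -0.05 and 0.05 m and z of white_carrier in the frame of lane below 0.03 m).
It fails at once if a carrier is tipped more than 0.6 rad (angle between any of blue_carrier, white_carrier's own z axis and vertical above 0.6 rad).
It fails at once if the yellow carrier or a bystander is moved more than 30 mm (distance of any of yellow_carrier, wash_bottle, small_jar, tall_jar, dish_stack, tip_box, screwdriver from where it was at the start of the episode above 0.03 m).
It also fails if it takes over 72 s, if anything falls off the work surface, if the arm or the gripper's body presses on something with over 40 N, if the wrist force passes 120 N, or if a joint passes its speed limit or range.

## Working session

There is one attempt and no reset: what is moved stays moved. The work goes in short steps, Python scripts to look and compute and a tool call to move; the robot and the scene stay as the last step left them, time stands still between calls to the robot, and variables do not carry over. Pictures are saved under pics/ and viewed, about 8 in all and at most 12, crops included, and the job is handed in when it is done.

Besides the shell and the picture viewer there is one more tool, called after "Call:" in YAML: its name, and indented under it one key for each argument. servo_tool: Moves the arm, as the interface text tells. Its arguments: {"type":"object","properties":{"motion":{"type":"array"},"grip_force":{"type":"number"}},"required":["motion"]}

```bash
mkdir -p pics; ls; cat > h.py <<'E'
import numpy as np,cv2
from workcell import monitor,eyes,ticket,models
from scipy.spatial.transform import Rotation as R
def w2(cam,p):
    E=np.array(eyes.camera_info(cam)["extrinsics"]);return (np.linalg.inv(E)@np.append(p,1))[:3]
def cloud(cam,dep):
    i=eyes.camera_info(cam);K=np.array(i["intrinsics"]);Ei=np.linalg.inv(np.array(i["extrinsics"]))
    v,u=np.mgrid[:dep.shape[0],:dep.shape[1]]
    P=np.stack([(u-K[0,2])/K[0,0]*dep,(v-K[1,2])/K[1,1]*dep,dep,np.ones_like(dep)],-1)
    return (P@Ei.T)[...,:3]
E
python3 - <<'E'
from h import *
o=monitor.get_obs();print(o)
for c in("top","scene"):
    im,d=eyes.camera(c);cv2.imwrite(f"pics/{c}0.png",im);np.save(f"{c}0.npy",d)
    i=eyes.camera_info(c);E=np.array(i["extrinsics"]);K=np.array(i["intrinsics"])
    for n in "lane lane_mouth light_bar pawl pawl_tip blue_carrier blue_handle white_carrier white_handle yellow_carrier wash_bottle small_jar tall_jar dish_stack tip_box screwdriver".split():
        for r in models.boxes_of(c,n)[:4]:
            p=np.array(r["point"]);q=K@p;print(c,n,round(r["confidence"],2),w2(c,p).round(3),(q[:2]/q[2]).round())
E
```

```text
pics
{'clock': 0.0, 'joint_pos': array([ 1.18636667,  0.33286013, -0.0647139 ,  1.46098087,  0.02157891,
        1.34989034, -0.0885248 ]), 'joint_velocities': array([-0.00154853,  0.00022327,  0.00042092,  0.00066999, -0.00044705,
        0.00047231, -0.00192706]), 'tau': array([ 7.97933935e-04, -6.25442505e+01,  4.94681101e-02, -3.91596150e+01,
        1.62313075e-02,  1.00013785e-02, -3.55556028e-05]), 'position': array([ 0.2211113 , -0.58416272,  0.2305044 ]), 'ee_rot': array([ 8.22797204e-01, -5.68334619e-01, -6.06191568e-04, -3.92299737e-04]), 'ft_force': array([-0.22105631, -0.27778387, -0.21017868]), 'torque': array([0.04329043, 0.00093929, 0.01418239]), 'grip_width': 1.0027477033957461}
top lane 0.96 [0.554 0.122 0.   ] [227. 202.]
top lane_mouth 0.65 [0.555 0.122 0.002] [227. 202.]
top light_bar 0.97 [ 0.55   0.127 -0.002] [225. 204.]
top light_bar 0.16 [ 0.752 -0.016  0.11 ] [267. 131.]
top pawl_tip 0.56 [ 0.549  0.124 -0.003] [227. 204.]
top blue_carrier 0.98 [ 0.371 -0.02   0.034] [269. 261.]
top blue_carrier 0.72 [ 0.45  -0.204  0.034] [330. 235.]
top blue_carrier 0.65 
[... 1725 characters left out ...]
.568 -0.401  0.074] [220. 201.]
scene white_handle 0.55 [ 0.61  -0.543  0.067] [161. 205.]
scene yellow_carrier 0.78 [ 0.648 -0.189  0.039] [294. 253.]
scene yellow_carrier 0.5 [ 0.562 -0.285  0.047] [267. 214.]
scene wash_bottle 0.58 [ 0.779 -0.011  0.111] [357. 312.]
scene small_jar 0.85 [ 0.564 -0.284  0.05 ] [267. 214.]
scene tall_jar 0.68 [0.562 0.139 0.001] [432. 258.]
scene tall_jar 0.58 [ 0.737 -0.302  0.079] [235. 269.]
scene tall_jar 0.54 [ 0.451 -0.201  0.065] [310. 181.]
scene dish_stack 0.67 [0.744 0.112 0.041] [413. 320.]
scene tip_box 0.7 [ 0.385 -0.352  0.059] [262. 151.]
scene tip_box 0.61 [0.562 0.138 0.   ] [431. 258.]
scene screwdriver 0.86 [0.316 0.193 0.022] [464. 178.]
```

View pics/top0.png

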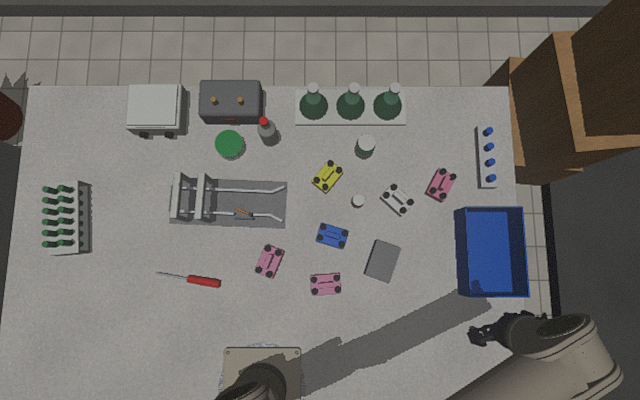

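View pics/scene0.png

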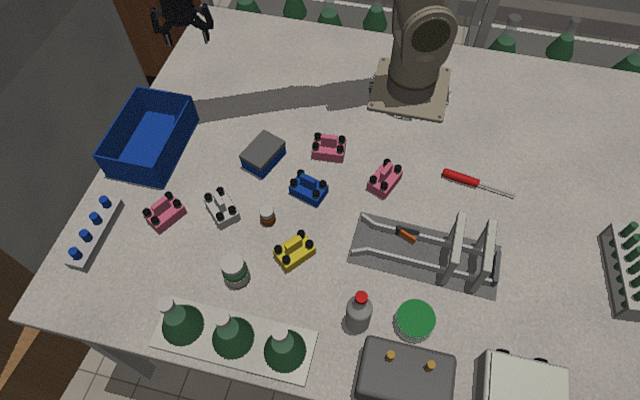

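```bash
python3 - <<'E'
from h import *
for c in("top","scene"):
    d=np.load(f"{c}0.npy");im=cv2.imread(f"pics/{c}0.png");P=cloud(c,d)
    g=P[(abs(P[...,0]-.4)<.04)&(abs(P[...,1]-.1)<.03)];print(c,"tab z",np.median(g[:,2]).round(4))
    def sel(x,y,r,a,b):
        m=(np.hypot(P[...,0]-x,P[...,1]-y)<r)&(P[...,2]>a)&(P[...,2]<b)&(d>0);return P[m]
    for n,x,y in(("blue",.45,-.204),("white",.572,-.4),("yellow",.629,-.193)):
        q=sel(x,y,.07,.029,.085)[:,:2];r=cv2.minAreaRect((q*1000).astype(np.float32));print(n,len(q),np.round(r[0],1),np.round(r[1],1),round(r[2],1))
        f=sel(x,y,.035,.062,.085)
        if len(f)>3:
            r=cv2.minAreaRect((f[:,:2]*1000).astype(np.float32));print("  fin",len(f),np.round(r[0],1),np.round(r[1],1),round(r[2],1),np.median(f[:,2]).round(3))
    # lane
    b=sel(.56,.15,.2,.11,.14);b=b[:,:2];k=b[:,1]
    print("bars",len(b),np.histogram(k,bins=np.arange(.1,.32,.01)))
    w=sel(.56,.09,.16,.018,.035)
    for s,nm in((w[:,0]>.57,"far"),(w[:,0]<.56,"near")):
        q=w[s];q=q[(q[:,1]>0.0)&(q[:,1]<.12)]
        if len(q)>5: print(nm,len(q),np.polyfit(q[:,1],q[:,0],1).round(4),q[:,0].std().round(4),np.percentile(q[:,0],[2,50,98]).round(4))
    print("near-x hist",np.histogram(w[(w[:,1]>-.02)&(w[:,1]<.1)][:,0],bins=np.arange(.46,.66,.006))[0])
E
```

```text
top tab z -0.0006
blue 577 [ 447.3 -208.2] [89.7 60.3] 73.8
  fin 73 [ 447.2 -208. ] [43.1 13.8] 72.8 0.073
white 566 [ 559.6 -410.8] [89.8 60.2] 46.6
  fin 75 [ 560.4 -409. ] [40.3 15.8] 48.0 0.073
yellow 548 [ 632.8 -194.5] [60.3 89.7] 50.9
  fin 70 [ 633.1 -194.7] [14.2 43.4] 51.8 0.073
bars 779 (array([  0,   0,   0,   0,   0,   0, 143, 166,  74,   0,   0,   0,   0,
       158, 164,  74,   0,   0,   0,   0,   0]), array([0.1 , 0.11, 0.12, 0.13, 0.14, 0.15, 0.16, 0.17, 0.18, 0.19, 0.2 ,
       0.21, 0.22, 0.23, 0.24, 0.25, 0.26, 0.27, 0.28, 0.29, 0.3 , 0.31]))
far 139 [0.5345 0.5755] 0.046 [0.583  0.5894 0.7143]
near 135 [0.061  0.5085] 0.0084 [0.4991 0.5131 0.5296]
near-x hist [ 0  0  0  0  0  0 23 27 36 28  9  9  2  0  0  0  0  0  0  0 35 62 12  0
  0  0  0  0  0  0  0  0  0]
scene tab z 0.0005
blue 730 [ 448.5 -207.4] [90.4 61.6] 72.6
  fin 114 [ 448.2 -207.3] [44.3 15.9] 76.5 0.074
white 780 [ 560.2 -409.9] [93.3 59.8] 46.7
  fin 99 [ 562.3 -408.1] [43.8 13.8] 46.9 0.073
yellow 889 [ 634.  -193.9] [61.7 90.4] 50.7
  fin 132 [ 634.1 -194.4] [15.3 44.6] 53.2 0.073
bars 1126 (array([  0,   0,   0,   0,   0,   0, 169, 256, 120,   0,   0,   0,   0,
       197, 264, 120,   0,   0,   0,   0,   0]), array([0.1 , 0.11, 0.12, 0.13, 0.14, 0.15, 0.16, 0.17, 0.18, 0.19, 0.2 ,
       0.21, 0.22, 0.23, 0.24, 0.25, 0.26, 0.27, 0.28, 0.29, 0.3 , 0.31]))
far 211 [0.0462 0.5871] 0.0033 [0.5829 0.5902 0.5952]
near 287 [0.0471 0.5119] 0.0088 [0.5001 0.5159 0.5332]
near-x hist [  0   0   0   0   0   0  19  65  52  87  27  25  11   0   0   0   0   0
   0   0  40 126  40   0   0   0   0   0   0   0   0   0   0]
```

```bash
python3 - <<'E'
from h import *
for c in("top","scene"):
    d=np.load(f"{c}0.npy");P=cloud(c,d)
    m=(P[...,0]>.45)&(P[...,0]<.68)&(P[...,2]>.118)&(P[...,2]<.135)
    for a,b in((.15,.2),(.22,.27)):
        q=P[m&(P[...,1]>a)&(P[...,1]<b)];r=cv2.minAreaRect((q[:,:2]*1000).astype(np.float32));print(c,"bar",len(q),np.round(r[0],1),np.round(r[1],1),round(r[2],2),np.median(q[:,2]).round(3))
    m=(P[...,2]>.022)&(P[...,2]<.031)&(P[...,1]>-.02)&(P[...,1]<.15)
    for nm,a,b in(("far",.575,.61),("near",.49,.525)):
        q=P[m&(P[...,0]>a)&(P[...,0]<b)]
        for _ in range(3):
            k=np.polyfit(q[:,1],q[:,0],1);e=abs(q[:,0]-np.polyval(k,q[:,1]));q=q[e<max(.005,0)]
        print(c,nm,len(q),k.round(4),"deg",np.degrees(np.arctan(k[0])).round(2),"at y=.05",np.polyval(k,.05).round(4),e.std().round(4), q[:,1].min().round(3))
    # all pts high res: mouth extents
    m=(P[...,2]>.018)&(P[...,2]<.034)&(P[...,0]>.47)&(P[...,0]<.63)&(P[...,1]<.06)&(P[...,1]>-.1)
    q=P[m];print("min y wall",q[:,1].min().round(4), q[np.argsort(q[:,1])[:6]].round(3).tolist())
E
```

```text
top bar 343 [556.5 175.3] [ 22.  135.6] 87.7 0.125
top bar 345 [559.7 244.9] [ 21.4 136.6] 87.38 0.125
top far 133 [0.04   0.5859] deg 2.29 at y=.05 0.5879 0.0012 -0.02
top near 71 [0.038 0.511] deg 2.18 at y=.05 0.5129 0.001 -0.019
min y wall -0.0602 [[0.597, -0.06, 0.019], [0.599, -0.058, 0.026], [0.602, -0.058, 0.026], [0.597, -0.057, 0.021], [0.602, -0.054, 0.026], [0.596, -0.054, 0.024]]
scene bar 502 [557.1 175.7] [ 20.7 137.2] 87.2 0.126
scene bar 524 [559.5 245.3] [ 20.9 137.6] 87.49 0.126
scene far 249 [0.0447 0.5871] deg 2.56 at y=.05 0.5893 0.0013 -0.019
scene near 128 [0.039  0.5124] deg 2.23 at y=.05 0.5143 0.0011 -0.019
min y wall -0.0597 [[0.596, -0.06, 0.022], [0.597, -0.059, 0.018], [0.601, -0.059, 0.02], [0.598, -0.057, 0.027], [0.601, -0.056, 0.027], [0.604, -0.056, 0.028]]
```

```bash
cat >> h.py <<'E'
O=np.array([.5530,.0904]);YAW=87.6
U=np.array([np.cos(np.radians(YAW)),np.sin(np.radians(YAW))]);V=np.array([-U[1],U[0]])
def L(x,y=0): return O+x*U+y*V
def lane(p): d=np.asarray(p)[:2]-O;return np.array([d@U,d@V])
def mv(x,y,z,head):
    "shift in tool axes (mm) and rotvec (deg) from the measured pose to vertical tool, jaw heading in deg"
    o=monitor.get_obs();A=R.from_quat(o["ee_rot"])
    h=np.radians(head);B=R.from_matrix(np.array([[np.cos(h),np.sin(h),0],[np.sin(h),-np.cos(h),0],[0,0,-1]]))
    s=A.inv().apply(np.array([x,y,z])-o["position"]);print("shift mm",(s*1000).round(1),"rot",(A.inv()*B).as_rotvec(degrees=True).round(2),"t",round(o["clock"],2))
E
python3 - <<'E'
from h import *
mv(.448,-.208,.2,-16.7)
E
cp pics/top0.png /tmp/t.png; python3 -c "
import cv2;a=cv2.imread('/tmp/t.png');cv2.imwrite('pics/crop.png',cv2.resize(a[150:300,230:470],None,fx=3.3,fy=3.3,interpolation=2))"
```

```text
shift mm [-271.9 -345.4   31.3] rot [ 0.000e+00 -1.000e-02 -5.257e+01] t 1.7
```

View pics/crop.png

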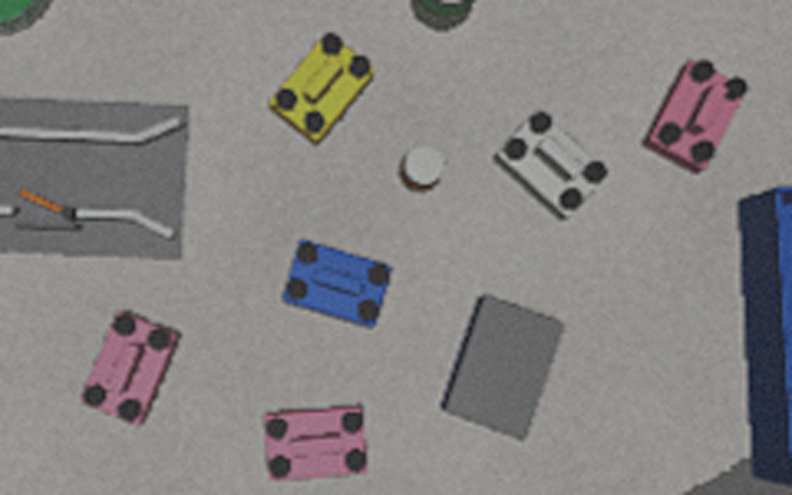

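The blue carrier is at top px (332,236) and the white one at (397,199). The candidates they could be confused with are pink at (269,261), (326,284) and (441,184), and yellow at (327,177). The crop confirms my choice.

Call:
servo_tool:
  motion:
    - [1,-136,-172,0,0,0,-26]
    - [1,-0.272,-0.3454,0.03,0,0,-52.6]

```text
clock: 1.95
position: [0.2862, -0.4765, 0.2265]
ee_rot: [0.915, -0.403, 0.0, 0.0]
ft_force: [2.0, -0.0, 0.7]
grip_width: 0.998
```

My first row was written in mm instead of m. The step limit clipped it and the direction was right. I'll recompute from here.

```bash
python3 - <<'E'
from h import *
mv(.448,-.208,.2,-16.7)
E
```

```text
shift mm [ -88.7 -300.7   26.4] rot [ 2.00e-02 -5.00e-02 -3.08e+01] t 1.95
```

Call:
servo_tool:
  motion:
    - [1,-0.0887,-0.3007,0.026,0,0,-30.8]
    - [1,-0.0887,-0.3007,0.026,0,0,-30.8]
    - [1,-0.0887,-0.3007,0.026,0,0,-30.8]
    - [1,-0.0887,-0.3007,0.026,0,0,-30.8]
    - [1,-0.0887,-0.3007,0.026,0,0,-30.8]
    - [1,-0.0887,-0.3007,0.026,0,0,-30.8]
    - [1,-0.0887,-0.3007,0.026,0,0,-30.8]
    - [1,-0.0887,-0.3007,0.026,0,0,-30.8]

```text
clock: 2.95
position: [0.448, -0.2114, 0.2004]
ee_rot: [0.989, -0.149, 0.0, 0.0]
ft_force: [-0.2, -0.1, 0.0]
grip_width: 1.0
```

```bash
python3 - <<'E'
from h import *
mv(.448,-.208,.044,-16.7)
o=monitor.get_obs()
im,d=eyes.camera("wrist");cv2.imwrite("pics/w1.png",im)
i=eyes.camera_info("wrist");K=np.array(i["intrinsics"]);T=np.array(i["tool_from_camera"])
A=R.from_quat(o["ee_rot"]).as_matrix()
print(o["position"],K.round(1).tolist(),T.round(3).tolist())
v,u=np.mgrid[:400,:640];a=(u-K[0,2])/K[0,0];b=(v-K[1,2])/K[1,1];r=np.hypot(a,b)+1e-9;t=np.tan(np.minimum(r,1.4))
P=np.stack([a/r*t*d,b/r*t*d,d,np.ones_like(d)],-1)@T.T
W=P[...,:3]@A.T+o["position"]
ok=(d>0)&(r<1.2)&(np.hypot(W[...,0]-.448,W[...,1]+.208)<.065)
for lo,hi in((.029,.06),(.064,.08)):
    q=W[ok&(W[...,2]>lo)&(W[...,2]<hi)]
    if len(q)>5: rr=cv2.minAreaRect((q[:,:2]*1000).astype(np.float32));print(len(q),np.round(rr[0],1),np.round(rr[1],1),round(rr[2],1))
E
```

```text
shift mm [ -1.   -3.4 156.4] rot [ 0.03 -0.01 -0.43] t 2.95
[ 0.44795135 -0.2114404   0.20041811] [[309.7, 0.0, 325.0], [0.0, 309.7, 197.4], [0.0, 0.0, 1.0]] [[1.0, -0.0, -0.0, -0.0], [0.0, 0.955, 0.296, -0.075], [0.0, -0.296, 0.955, -0.143], [0.0, 0.0, 0.0, 1.0]]
4341 [ 447.7 -209.1] [90.7 60.5] 73.3
766 [ 448.  -208.7] [43.6 13.9] 72.6
```

Call:
servo_tool:
  motion:
    - [1,-0.001,-0.003,0.05,0,0,-0.4]
    - [1,-0.001,-0.003,0.1,0,0,-0.4]
    - [1,-0.001,-0.003,0.14,0,0,-0.4]
    - [1,-0.001,-0.003,0.156,0,0,-0.4]
    - [1,-0.001,-0.003,0.156,0,0,-0.4]
    - [0,-0.001,-0.003,0.156,0,0,-0.4]
    - [0,-0.001,-0.003,0.156,0,0,-0.4]
    - [0,-0.001,-0.003,0.156,0,0,-0.4]
    - [0,-0.001,-0.003,0.156,0,0,-0.4]
    - [0,-0.001,-0.003,0.156,0,0,-0.4]
    - [0,-0.001,-0.003,0.156,0,0,-0.4]
    - [0,-0.001,-0.003,0.13,0,0,-0.4]
    - [0,-0.001,-0.003,0.1,0,0,-0.4]
    - [0,-0.001,-0.003,0.08,0,0,-0.4]
    - [0,-0.001,-0.003,0.08,0,0,-0.4]
  grip_force: 50

```text
clock: 4.88
position: [0.4491, -0.2069, 0.1211]
ee_rot: [0.99, -0.144, 0.001, 0.0]
ft_force: [-0.4, -0.1, -3.6]
grip_width: 0.158
```

```bash
python3 - <<'E'
from h import *
print(monitor.get_obs()["grip_width"],L(-.14))
mv(*L(-.14),.12,-2.4);mv(*L(-.14),.049,-2.4)
E
```

```text
0.15789288937975102 [ 0.54713741 -0.0494772 ]
shift mm [  49.  -178.9    1.1] rot [  0.05  -0.1  -14.19] t 4.88
shift mm [  48.9 -179.    72.1] rot [  0.05  -0.1  -14.19] t 4.88
```

Call:
servo_tool:
  motion:
    - [0,0.0125,-0.045,0,0,0,-4]
    - [0,0.025,-0.09,0,0,0,-8]
    - [0,0.037,-0.135,0,0,0,-11]
    - [0,0.046,-0.168,0,0,0,-14]
    - [0,0.049,-0.179,0.001,0,0,-14.2]
    - [0,0.049,-0.179,0.001,0,0,-14.2]
    - [0,0.049,-0.179,0.001,0,0,-14.2]

```text
clock: 5.75
position: [0.5458, -0.0507, 0.1187]
ee_rot: [1.0, -0.022, -0.001, 0.0]
ft_force: [-0.9, -0.5, -4.1]
grip_width: 0.151
```

```bash
cat >> h.py <<'E'
def wrist_cloud():
    o=monitor.get_obs();im,d=eyes.camera("wrist")
    i=eyes.camera_info("wrist");K=np.array(i["intrinsics"]);T=np.array(i["tool_from_camera"])
    v,u=np.mgrid[:400,:640];a=(u-K[0,2])/K[0,0];b=(v-K[1,2])/K[1,1];r=np.hypot(a,b)+1e-9;t=np.tan(np.minimum(r,1.4))
    P=np.stack([a/r*t*d,b/r*t*d,d,np.ones_like(d)],-1)@T.T
    W=P[...,:3]@R.from_quat(o["ee_rot"]).as_matrix().T+o["position"]
    return im,W,(d>0)&(r<1.2)
def carrier(W,ok,im,col):
    h=cv2.cvtColor(im,cv2.COLOR_BGR2HSV)
    m=ok&(h[...,0]>100)&(h[...,0]<130)&(h[...,1]>110) if col=="blue" else ok
    return W[m]
E
python3 - <<'E'
from h import *
o=monitor.get_obs();print("tcp lane",lane(o["position"]).round(4),o["position"].round(4));mv(*L(-.14),.049,-2.4)
im,d=eyes.camera("scene");P=cloud("scene",d)
h=cv2.cvtColor(im,cv2.COLOR_BGR2HSV);z=P[...,2]
m=(d>0)&(h[...,0]>100)&(h[...,0]<130)&(h[...,1]>110)&(abs(P[...,0]-.547)<.1)&(abs(P[...,1]+.05)<.1)
print(m.sum(),np.percentile(z[m],[2,50,98]).round(3))
q=P[m];r=cv2.minAreaRect((q[:,:2]*1000).astype(np.float32));print(lane(np.array(r[0])/1000).round(4),np.round(r[1],1),round(r[2],1))
cv2.imwrite("pics/s2.png",cv2.resize(im[130:330,270:530],None,fx=3,fy=3))
E
```

```text
tcp lane [-0.1412  0.0013] [ 0.5458 -0.0507  0.1187]
shift mm [ 1.4 -1.3 69.7] rot [ 0.04  0.07 -0.1 ] t 5.75
671 [0.078 0.109 0.195]
[-0.1414 -0.0125] [73.7 92.3] 0.9
```

View pics/s2.png

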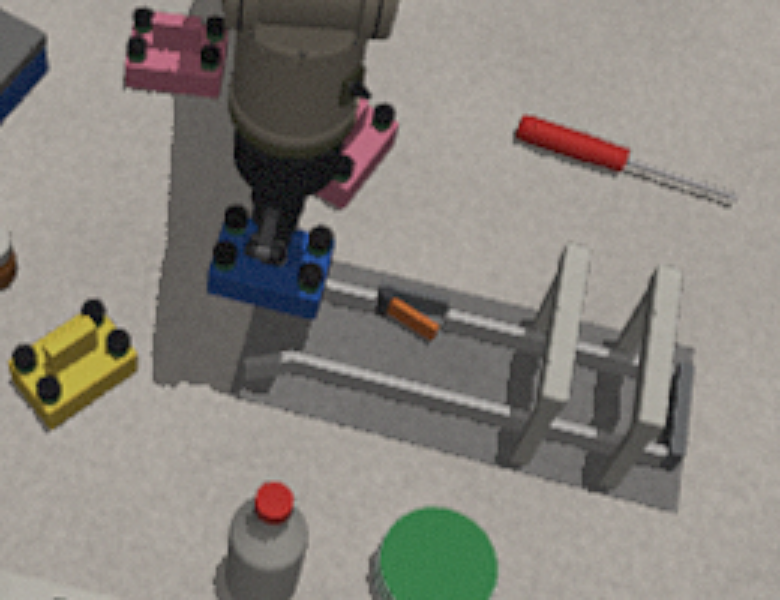

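Call:
servo_tool:
  motion:
    - [0,0.001,-0.001,0.025,0,0,0]
    - [0,0.0015,-0.001,0.045,0,0,0]
    - [0,0.0015,-0.001,0.055,0,0,0]
    - [0,0.0015,-0.001,0.058,0,0,0]
    - [0,0.0015,-0.001,0.058,0,0,0]

```text
clock: 6.42
position: [0.5484, -0.0482, 0.0617]
ee_rot: [1.0, -0.021, 0.0, 0.0]
ft_force: [0.5, -0.3, -3.7]
grip_width: 0.159
```

Call:
servo_tool:
  motion:
    - [0,-0.001,0,0.008,0,0,0]
    - [0,-0.001,0,0.0155,0,0,0]
    - [0,-0.001,0,0.016,0,0,0]
    - [0,-0.001,0,0.016,0,0,0]

```text
clock: 6.92
position: [0.547, -0.0481, 0.0452]
ee_rot: [1.0, -0.021, -0.0, -0.0]
ft_force: [-0.3, -0.4, -2.4]
grip_width: 0.158
```

Call:
servo_tool:
  motion:
    - [0,0,0,0.001,0,0,0]
    - [0.5,0,0,0.001,0,0,0]
    - [0.6,0,0,0.001,0,0,0]
    - [0.6,0,0,0.001,0,0,0]
    - [0.6,0,0,-0.03,0,0,0]
    - [0.6,0,0,-0.08,0,0,0]
    - [0,0,0.04,-0.08,0,0,0]
    - [0,0,0.09,-0.08,0,0,0]
    - [0,0,0.09,-0.08,0,0,0]
    - [0,0,0.09,-0.08,0,0,0]

```text
clock: 8.18
position: [0.5434, -0.1375, 0.1253]
ee_rot: [1.0, -0.021, 0.0, -0.0]
ft_force: [0.2, 0.6, -0.2]
grip_width: -0.001
```

```bash
cat >> h.py <<'E'
def find(cam,col):
    im,d=eyes.camera(cam);P=cloud(cam,d);h=cv2.cvtColor(im,cv2.COLOR_BGR2HSV)
    D=P[...,:2]-O;lx=D@U;ly=D@V
    m=(d>0)&(abs(ly)<.036)&(lx>-.25)&(lx<.2)&(P[...,2]>.029)&(P[...,2]<.042)
    if col=="blue": m&=(h[...,0]>100)&(h[...,0]<130)&(h[...,1]>110)
    else: m&=(h[...,1]<60)&(h[...,2]>110)
    q=np.stack([lx[m],ly[m]],-1)*1000
    if len(q)<5: print(cam,col,"none");return im
    r=cv2.minAreaRect(q.astype(np.float32));print(cam,col,len(q),np.round(r[0],1),np.round(r[1],1),round(r[2],1),"x",np.percentile(q[:,0],[1,99]).round(1),"y",np.percentile(q[:,1],[1,99]).round(1))
    return im
E
python3 - <<'E'
from h import *
o=monitor.get_obs();print("tcp lane",lane(o["position"]).round(4),o["position"].round(4),o["grip_width"])
im=find("scene","blue");find("top","blue")
mv(*L(-.225,-.002),.018,-2.4)
E
```

```text
tcp lane [-0.2281  0.    ] [ 0.5434 -0.1375  0.1253] -0.0009568112589016062
scene blue 342 [-139.3   -2.1] [89.2 57.9] 0.9 x [-183.1  -95.6] y [-30.2  20.8]
top blue 90 [-112.9    1.5] [30.6 56.5] 3.6 x [-129.3  -99.8] y [-27.2  29.8]
shift mm [  1.9  -2.1 107.4] rot [-0.03 -0.01  0.13] t 8.28
```

Call:
servo_tool:
  motion:
    - [0,0.002,-0.002,0.05,0,0,0]
    - [0,0.002,-0.002,0.09,0,0,0]
    - [0,0.002,-0.002,0.107,0,0,0]
    - [0,0.002,-0.002,0.107,0,0,0]
    - [0,0.002,-0.015,0.107,0,0,0]
    - [0,0.002,-0.027,0.107,0,0,0]
    - [0,0.002,-0.036,0.107,0,0,0]
    - [0,0.002,-0.045,0.107,0,0,0]
    - [0,0.002,-0.054,0.107,0,0,0]
    - [0,0.002,-0.063,0.107,0,0,0]
    - [0,0.002,-0.072,0.107,0,0,0]
    - [0,0.002,-0.072,0.107,0,0,0]

```text
clock: 9.78
position: [0.5482, -0.0644, 0.0181]
ee_rot: [1.0, -0.02, -0.0, -0.001]
ft_force: [-0.0, 0.4, -0.1]
grip_width: -0.003
```

```bash
python3 - <<'E'
from h import *
o=monitor.get_obs();print("tcp lane",lane(o["position"]).round(4),o["position"].round(4),o["ft_force"])
im=find("scene","blue")
mv(*L(0,-.002),.018,-2.4)
cv2.imwrite("pics/s3.png",cv2.resize(im[150:330,300:520],None,fx=3,fy=3))
E
```

```text
tcp lane [-0.1549 -0.0017] [ 0.5482 -0.0644  0.0181] [-0.04244865  0.35133565 -0.10006183]
scene blue 351 [-97.8  -0.8] [89.1 57.7] 0.0 x [-141.4  -54.2] y [-29.2  21. ]
shift mm [   0.7 -155.4    0.2] rot [-0.06  0.04  0.09] t 9.82
```

View pics/s3.png

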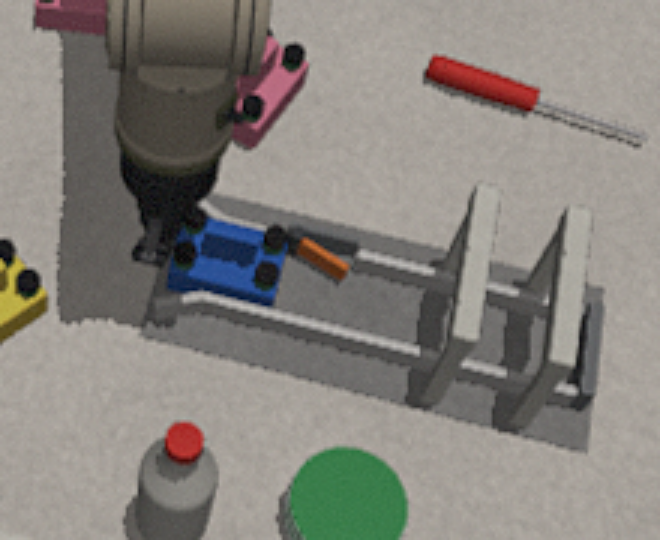

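Call:
servo_tool:
  motion:
    - [0,0.0005,-0.008,0,0,0,0]
    - [0,0.0005,-0.018,0,0,0,0]
    - [0,0.0005,-0.029,0,0,0,0]
    - [0,0.0005,-0.04,0,0,0,0]
    - [0,0.0005,-0.051,0,0,0,0]
    - [0,0.0005,-0.062,0,0,0,0]
    - [0,0.0005,-0.073,0,0,0,0]
    - [0,0.0005,-0.084,0,0,0,0]
    - [0,0.0005,-0.095,0,0,0,0]
    - [0,0.0005,-0.106,0,0,0,0]
    - [0,0.0005,-0.117,0,0,0,0]
    - [0,0.0005,-0.128,0,0,0,0]
    - [0,0.0005,-0.138,0,0,0,0]
    - [0,0.0005,-0.146,0,0,0,0]
    - [0,0.0005,-0.152,0,0,0,0]
    - [0,0.0005,-0.157,0,0,0,0]
    - [0,0.0005,-0.157,0,0,0,0]
    - [0,0.0005,-0.157,0,0,0,0]

```text
clock: 12.08
position: [0.5551, 0.0913, 0.0182]
ee_rot: [1.0, -0.021, -0.0, -0.0]
ft_force: [0.0, 0.5, 0.3]
grip_width: -0.001
```

```bash
python3 - <<'E'
from h import *
o=monitor.get_obs();print("tcp lane",lane(o["position"]).round(4),o["position"].round(4),o["ft_force"])
im=find("scene","blue")
cv2.imwrite("pics/s4.png",cv2.resize(im[150:330,300:520],None,fx=3,fy=3))
E
```

```text
tcp lane [ 0.001  -0.0021] [0.5551 0.0913 0.0182] [0.03063711 0.5262646  0.33718007]
scene blue 313 [50.6 -5.6] [56.6 72. ] 87.0 x [15.9 84.4] y [-32.5  17.3]
```

View pics/s4.png

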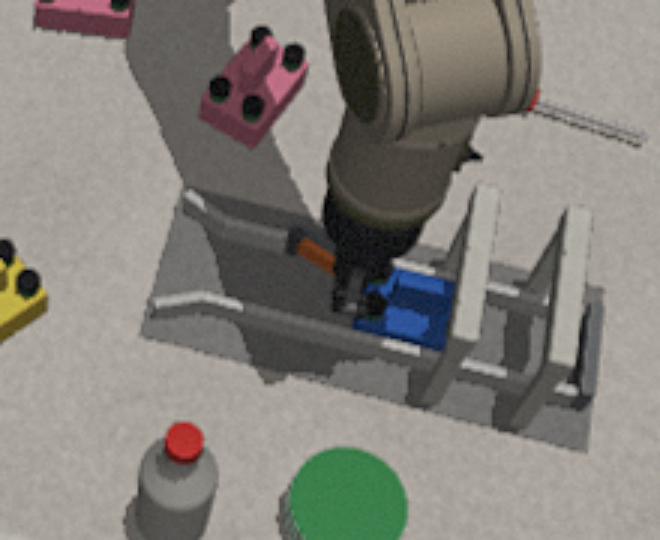

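Call:
servo_tool:
  motion:
    - [0,0,0.01,0,0,0,0]
    - [0,0,0.02,-0.02,0,0,0]
    - [0,0,0.02,-0.07,0,0,0]
    - [0,0,0.03,-0.13,0,0,0]
    - [0,0,0.07,-0.18,0,0,0]
    - [0.5,0,0.12,-0.18,0,0,8]
    - [1,0,0.18,-0.18,0,0,18]
    - [1,0,0.24,-0.18,0,0,28]
    - [1,0,0.3,-0.18,0,0,36]
    - [1,0,0.36,-0.18,0,0,41]
    - [1,0,0.42,-0.18,0,0,41]
    - [1,0,0.47,-0.18,0,0,41]
    - [1,-0.01,0.5,-0.18,0,0,41]
    - [1,-0.015,0.5,-0.18,0,0,41]
    - [1,-0.015,0.5,-0.18,0,0,41]

```text
clock: 14.0
position: [0.5194, -0.4079, 0.1995]
ee_rot: [0.929, -0.37, 0.0, -0.0]
ft_force: [-0.6, 0.2, -0.7]
grip_width: 0.997
```

```bash
python3 - <<'E'
from h import *
im,W,ok=wrist_cloud();cv2.imwrite("pics/w5.png",im)
ok=ok&(np.hypot(W[...,0]-.56,W[...,1]+.41)<.065)
for lo,hi in((.029,.06),(.064,.08)):
    q=W[ok&(W[...,2]>lo)&(W[...,2]<hi)];rr=cv2.minAreaRect((q[:,:2]*1000).astype(np.float32));print(len(q),np.round(rr[0],1),np.round(rr[1],1),round(rr[2],1))
c=np.array(rr[0])/1000
mv(*c,.044,-43.4)
find("scene","blue");im=find("top","blue")
cv2.imwrite("pics/t5.png",cv2.resize(im[165:240,160:300],None,fx=5,fy=5))
E
```

```text
4333 [ 560.7 -411.8] [89.4 59.4] 46.7
784 [ 560.5 -412.1] [44.3 14.5] 46.8
shift mm [ 32.6 -24.2 155.5] rot [-0.05 -0.05  0.08] t 14.05
scene blue 330 [48.8 -5.5] [55.4 72.5] 89.8 x [13.2 84.4] y [-32.3  19.6]
top blue 260 [52.8 -1.2] [81.9 57.6] 2.3 x [13.1 92. ] y [-30.3  28.1]
```

View pics/t5.png

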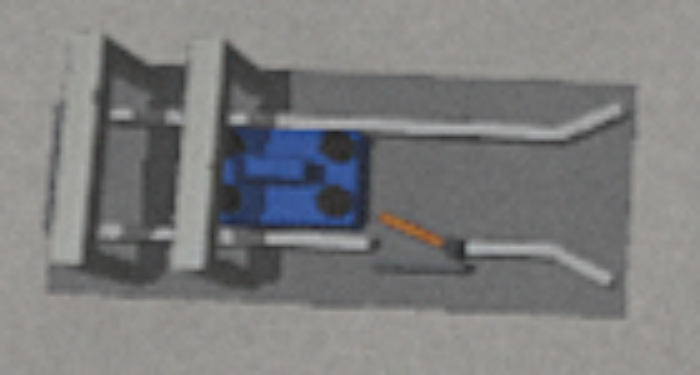

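The blue carrier's trailing end is at px 370, clear of the orange pawl tip at px 380. The pawl slants inward, so it has shut. Next is the white carrier.

Call:
servo_tool:
  motion:
    - [1,0.02,-0.015,0.03,0,0,0]
    - [1,0.0325,-0.024,0.07,0,0,0]
    - [1,0.0325,-0.024,0.12,0,0,0]
    - [1,0.0325,-0.024,0.15,0,0,0]
    - [1,0.0325,-0.024,0.1555,0,0,0]
    - [1,0.0325,-0.024,0.1555,0,0,0]
    - [0,0.0325,-0.024,0.1555,0,0,0]
    - [0,0.0325,-0.024,0.1555,0,0,0]
    - [0,0.0325,-0.024,0.1555,0,0,0]
    - [0,0.0325,-0.024,0.1555,0,0,0]
    - [0,0.0325,-0.024,0.1555,0,0,0]
    - [0,0.0325,-0.024,0.1555,0,0,0]
    - [0,0.0325,-0.024,0.13,0,0,0]
    - [0,0.0325,-0.024,0.09,0,0,0]
    - [0,0.0325,-0.024,0.06,0,0,0]
    - [0,0.0325,-0.024,0.06,0,0,0]

```text
clock: 16.15
position: [0.5608, -0.4138, 0.1405]
ee_rot: [0.929, -0.37, 0.002, 0.0]
ft_force: [0.7, -0.1, -2.7]
grip_width: 0.152
```

```bash
python3 - <<'E'
from h import *
mv(*L(-.14),.14,-2.4)
E
```

```text
shift mm [-260.2 -255.4   -0.3] rot [  0.05  -0.23 -40.98] t 16.15
```

Call:
servo_tool:
  motion:
    - [0,-0.02,-0.02,0,0,0,-3]
    - [0,-0.045,-0.044,0,0,0,-7]
    - [0,-0.07,-0.069,0,0,0,-11]
    - [0,-0.095,-0.093,0,0,0,-15]
    - [0,-0.12,-0.118,0,0,0,-19]
    - [0,-0.145,-0.142,0,0,0,-23]
    - [0,-0.17,-0.167,0,0,0,-27]
    - [0,-0.195,-0.191,0,0,0,-31]
    - [0,-0.22,-0.216,0,0,0,-35]
    - [0,-0.242,-0.237,0,0,0,-38]
    - [0,-0.255,-0.25,0,0,0,-40]
    - [0,-0.26,-0.2555,0,0,0,-41]
    - [0,-0.26,-0.2555,0,0,0,-41]
    - [0,-0.26,-0.2555,0,0,0,-41]

```text
clock: 17.9
position: [0.5463, -0.0503, 0.1382]
ee_rot: [1.0, -0.022, -0.0, 0.0]
ft_force: [0.0, -0.5, -2.6]
grip_width: 0.156
```

```bash
python3 - <<'E'
from h import *
mv(*L(-.14),.0617,-2.4);print(lane(monitor.get_obs()["position"]))
E
```

```text
shift mm [ 0.8 -0.9 76.5] rot [ 0.03  0.01 -0.11] t 17.9
[-0.14081499  0.00076837]
```

Call:
servo_tool:
  motion:
    - [0,0.0005,-0.001,0.025,0,0,0]
    - [0,0.0005,-0.001,0.05,0,0,0]
    - [0,0.0005,-0.001,0.07,0,0,0]
    - [0,0.0005,-0.001,0.076,0,0,0]
    - [0,0.0005,-0.001,0.076,0,0,0]
    - [0,0.0005,-0.001,0.076,0,0,0]

```text
clock: 18.65
position: [0.5475, -0.048, 0.0633]
ee_rot: [1.0, -0.021, 0.001, 0.0]
ft_force: [-0.2, 0.3, -2.7]
grip_width: 0.157
```

Call:
servo_tool:
  motion:
    - [0,0,0,0.009,0,0,0]
    - [0,0,0,0.017,0,0,0]
    - [0,0,0,0.019,0,0,0]
    - [0,0,0,0.019,0,0,0]
    - [0.5,0,0,0.019,0,0,0]
    - [0.6,0,0,0.019,0,0,0]
    - [0.6,0,0,0.019,0,0,0]
    - [0.6,0,0,-0.015,0,0,0]
    - [0.6,0,0,-0.065,0,0,0]
    - [0,0,0.04,-0.065,0,0,0]
    - [0,0,0.09,-0.065,0,0,0]
    - [0,0,0.09,-0.065,0,0,0]
    - [0,0,0.09,-0.065,0,0,0]

```text
clock: 20.27
position: [0.5431, -0.1373, 0.1274]
ee_rot: [1.0, -0.021, 0.0, -0.0]
ft_force: [0.2, -0.0, -0.2]
grip_width: 0.003
```

```bash
python3 - <<'E'
from h import *
o=monitor.get_obs();print("tcp lane",lane(o["position"]).round(4),o["position"].round(4),o["grip_width"])
im=find("scene","white")
mv(*L(-.225,-.002),.018,-2.4)
cv2.imwrite("pics/s6.png",cv2.resize(im[150:330,300:520],None,fx=3,fy=3))
E
```

```text
tcp lane [-0.2279  0.0003] [ 0.5431 -0.1373  0.1274] 0.002500243997330106
scene white 319 [7.1 0.1] [ 71.4 375.4] 89.9 x [-179.7  194.1] y [-34.4  33.4]
shift mm [  2.2  -2.1 109.4] rot [-0.03 -0.01  0.09] t 20.32
```

View pics/s6.png

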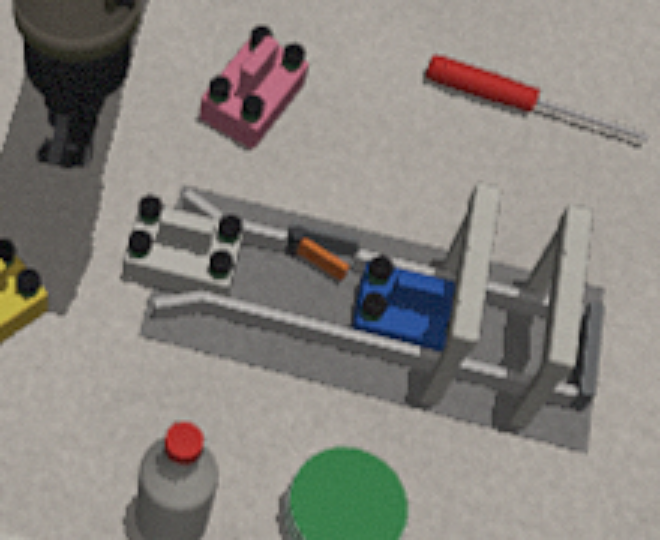

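Call:
servo_tool:
  motion:
    - [0,0.002,-0.002,0.05,0,0,0]
    - [0,0.002,-0.002,0.09,0,0,0]
    - [0,0.002,-0.002,0.109,0,0,0]
    - [0,0.002,-0.002,0.109,0,0,0]
    - [0,0.002,-0.015,0.109,0,0,0]
    - [0,0.002,-0.027,0.109,0,0,0]
    - [0,0.002,-0.036,0.109,0,0,0]
    - [0,0.002,-0.045,0.109,0,0,0]
    - [0,0.002,-0.054,0.109,0,0,0]
    - [0,0.002,-0.063,0.109,0,0,0]
    - [0,0.002,-0.072,0.109,0,0,0]
    - [0,0.002,-0.072,0.109,0,0,0]

```text
clock: 21.82
position: [0.5479, -0.0644, 0.0182]
ee_rot: [1.0, -0.02, -0.0, -0.0]
ft_force: [0.1, 0.6, -0.4]
grip_width: 0.0
```

```bash
python3 - <<'E'
from h import *
o=monitor.get_obs();print("tcp lane",lane(o["position"]).round(4),o["position"].round(4),o["ft_force"])
mv(*L(-.006,-.002),.018,-2.4)
E
```

```text
tcp lane [-0.1549 -0.0014] [ 0.5479 -0.0644  0.0182] [ 0.08924278  0.56030132 -0.36058602]
shift mm [   0.9 -148.9    0.3] rot [-0.06  0.02  0.11] t 21.82
```

Call:
servo_tool:
  motion:
    - [0,0.0005,-0.01,0,0,0,0]
    - [0,0.0005,-0.02,0,0,0,0]
    - [0,0.0005,-0.03,0,0,0,0]
    - [0,0.0005,-0.04,0,0,0,0]
    - [0,0.0005,-0.05,0,0,0,0]
    - [0,0.0005,-0.06,0,0,0,0]
    - [0,0.0005,-0.07,0,0,0,0]
    - [0,0.0005,-0.08,0,0,0,0]
    - [0,0.0005,-0.09,0,0,0,0]
    - [0,0.0005,-0.1,0,0,0,0]
    - [0,0.0005,-0.11,0,0,0,0]
    - [0,0.0005,-0.119,0,0,0,0]
    - [0,0.0005,-0.127,0,0,0,0]
    - [0,0.0005,-0.134,0,0,0,0]
    - [0,0.0005,-0.14,0,0,0,0]
    - [0,0.0005,-0.145,0,0,0,0]
    - [0,0.0005,-0.149,0,0,0,0]
    - [0,0.0005,-0.149,0,0,0,0]
    - [0,0.0005,-0.149,0,0,0,0]

```text
clock: 24.2
position: [0.555, 0.0832, 0.0185]
ee_rot: [1.0, -0.021, 0.0, -0.0]
ft_force: [1.3, -2.6, 1.0]
grip_width: 0.003
```

```bash
python3 - <<'E'
from h import *
o=monitor.get_obs();print("tcp lane",lane(o["position"]).round(4),o["position"].round(4),o["ft_force"])
for c in("scene","top"):
    im,d=eyes.camera(c);P=cloud(c,d);D=P[...,:2]-O;lx=D@U;ly=D@V;h=cv2.cvtColor(im,cv2.COLOR_BGR2HSV)
    m=(d>0)&(abs(ly)<.028)&(lx>-.03)&(P[...,2]>.029)&(P[...,2]<.042)
    b=m&(h[...,0]>100)&(h[...,0]<130)&(h[...,1]>110)&(lx<.195);w=m&(h[...,1]<50)&(h[...,2]>110)&(lx<.11)
    for n,k in(("blue",b),("white",w)): print(c,n,k.sum(),(np.percentile(lx[k],[1,99])*1000).round(1) if k.sum() else "")
    cv2.imwrite(f"pics/{c}7.png",im)
E
```

```text
tcp lane [-0.0071 -0.0023] [0.555  0.0832 0.0185] [ 1.28239397 -2.55073431  0.98570813]
scene blue 232 [110.3 159. ]
scene white 160 [15.9 68.8]
top blue 58 [134.4 166.9]
top white 0
```

Call:
servo_tool:
  motion:
    - [0,0,0.01,0,0,0,0]
    - [0,0,0.03,0,0,0,0]
    - [0,0,0.03,-0.04,0,0,0]
    - [0,0,0.05,-0.1,0,0,0]
    - [0,0,0.1,-0.15,0,0,0]
    - [0,0,0.16,-0.16,0,0,0]
    - [0,0,0.22,-0.16,0,0,0]
    - [0,0,0.26,-0.16,0,0,0]
    - [0,0,0.26,-0.16,0,0,0]
    - [0,0,0.26,-0.16,0,0,0]

```text
clock: 25.55
position: [0.5438, -0.1761, 0.1781]
ee_rot: [1.0, -0.021, -0.0, -0.0]
ft_force: [0.4, 0.2, -0.2]
grip_width: 0.002
```

```bash
python3 - <<'E'
from h import *
o=monitor.get_obs();print(o["position"].round(3),o["ft_force"].round(1))
ims=[]
for c in("scene","top"):
    im,d=eyes.camera(c);P=cloud(c,d);D=P[...,:2]-O;lx=D@U;ly=D@V;h=cv2.cvtColor(im,cv2.COLOR_BGR2HSV)
    m=(d>0)&(abs(ly)<.031)&(lx>-.03)&(P[...,2]>.031)&(P[...,2]<.042)
    b=m&(h[...,0]>100)&(h[...,0]<130)&(h[...,1]>110)&(lx<.195);w=m&(h[...,1]<60)&(lx<.105)
    for n,k in(("blue",b),("white",w)): 
        if k.sum()>5: print(c,n,k.sum(),(np.percentile(lx[k],[1,99])*1000).round(1),(np.percentile(ly[k],[1,99])*1000).round(1))
    ims.append(cv2.resize(im[165:240,160:300] if c=="top" else im[200:305,340:510],(540,290 if c=="top" else 310)))
cv2.imwrite("pics/f8.png",np.vstack(ims))
E
```

```text
[ 0.544 -0.176  0.178] [ 0.4  0.2 -0.2]
scene blue 245 [109.9 159. ] [-30.1  23.3]
scene white 352 [ 4.7 83.9] [-30.7  28. ]
top blue 155 [122.8 165.8] [-26.   30.5]
top white 322 [ 4.1 92.9] [-30.1  29.3]
```

View pics/f8.png

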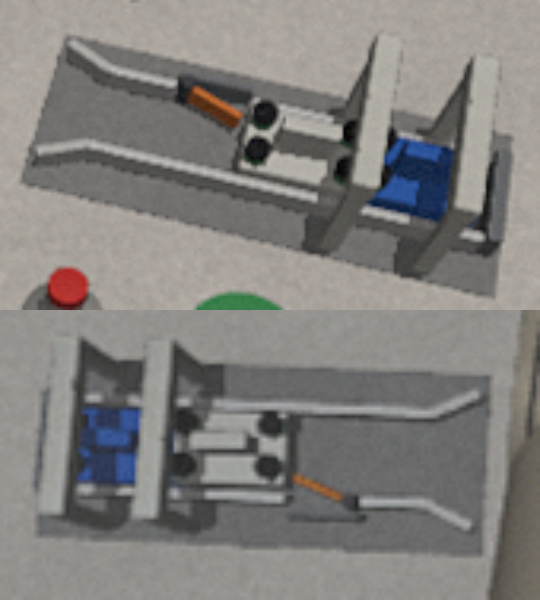

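```bash
python3 - <<'E'
from h import *
def ang(im,c="top"):
    h=cv2.cvtColor(im,cv2.COLOR_BGR2HSV);m=(h[...,0]>5)&(h[...,0]<22)&(h[...,1]>110);m[:165]=0;m[240:]=0;m[:,:160]=0;m[:,300:]=0
    v,u=np.nonzero(m);vx,vy,_,_=cv2.fitLine(np.stack([u,v],-1).astype(np.float32),2,0,.01,.01).ravel();return len(u),np.arctan(vy/vx)
im,_=eyes.camera("top")
a=ang(cv2.imread("pics/top0.png"));b=ang(im);print(a,b)
if abs(a[1]-b[1])<.07: print(ticket.hand_in())
E
```

```text
(25, np.float32(0.40737134)) (25, np.float32(0.41810593))
the job is handed in; nothing more can be done
None
```

Both carriers are in the lane behind the shut pawl, blue ahead of white, and I handed the job in. No verdict came back. I lifted each one by its fin into the lane mouth, let go, and pushed it in by its end face with the fingers shut.

- **Positions:** the white carrier's trailing end measured about 4.4 mm past the pawl tip, putting its middle at about 49 mm. I worked out the blue one's middle at about 139 mm by taking the two as end to end, because the light bars hide parts of it. Both looked straight, flat and centred.
- **Pawl:** its angle in the top picture was 0.418 rad, against 0.407 rad at the start. That 0.01 rad difference means it is shut.
- **Robot:** the arm was about 0.14 m above and clear of everything, with almost no wrist force, at about 26 s of the 72 s allowed. I moved no other object, though I didn't measure the bystanders again at the end.

One slip: the first row of the first move was written in mm instead of m. The step limit cut it short in the intended direction, and it had no effect.

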